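# Slide the calibration tile into the bench reader

## Task

Load the calibration tile (the flat round disc) into the bench reader: pick it up, set it down flat on the front half of the reader's loading plate without dropping it, and let go of it there. Then slide it along the plate, without lifting it over the recess, until it drops fully home in the round recess between the white walls; leave it lying flat there and leave the other loose things on the desk where they are.

Things in the scene. Friction and masses are not known exactly. Their poses are not given: they have to be found in the camera images.
- tile: flat round calibration tile: aluminium disc 62 mm across and 14 mm thick with a white ceramic face, about 150 g, loose, lying flat on the desk at the start; origin at the centre of its underside, z up through the disc. Grasp it across its rim (62 mm). It is round, so its yaw does not matter
- reader: low grey and white bench reader, fixed to the desk; origin on the desk under the centre of its loading plate; x points from the plate's open front edge towards the housing, z up. Plate: x -110 to 110 mm, y -75 to 75 mm, flat top 30 mm above the desk; front half (x below 0) open, round recess at x = 50, y = 0, walls round it on three sides. Housing behind (x 108 to 158): 65 mm high
- recess (a point): centre of the floor of the round recess, 24 mm above the desk. The recess is 66 mm across, 6 mm deep, with upright walls: 2 mm play all round the tile. The centre of the tile's underside comes here when it is fully home; its top then stands 8 mm above the plate
- lay_spot (a point): middle of the open front half of the loading plate, on its top face 30 mm above the desk, 100 mm straight in front of the recess (at x = -50, y = 0 of the reader)
- back_wall (a point): middle of the top of the white back wall behind the recess, 55 mm above the desk (x = 102, y = 0 of the reader). White walls of this height stand on three sides of the recess: inner faces at y = +47 and -47 (from x = 10 to 110) and, behind, at x = 94. So beside the tile in the recess only 16 mm (sides) and 13 mm (behind) are free: no room for fingers across its rim
- amber_bottle: bystander: small amber dropper bottle with a dark cap, standing, 36 mm across, 67 mm high; origin at the centre of its underside
- stamp: bystander: wooden hand stamp standing upright, 22 x 48 x 69 mm; origin at the centre of its underside
- sample_cup: bystander: white sample cup with a screw lid, 62 mm across, 69 mm high; origin at the centre of its underside
Not all that is in view belongs to the job. Of the things that look like the tile, the middle-sized one is meant.

How it is judged (in metres and radians):
On the way:
1. the tile lies flat on the front half of the loading plate (its centre in front of the middle of the plate) and has been let go (x of tile in the frame of reader between -0.11 and 0 m and y of tile in the frame of reader between -0.07 and 0.07 m and z of tile in the frame of reader between 0.027 and 0.033 m and angle between tile's own z axis and vertical below 0.06 rad and contact force between the fingers and tile below 0.1 N), for 0.2 s.
At the end, for the whole second after the job is handed in: the tile lies in the recess, its centre within 4 mm of the recess's centre, its underside within 2 mm of the recess floor, level within 0.05 rad, at rest and let go (horizontal distance between tile and recess below 0.004 m and z of tile in the frame of reader below 0.026 m and angle between tile's own z axis and vertical below 0.05 rad and linear speed of tile below 0.01 m/s and contact force between the fingers and tile below 0.1 N); the robot touches nothing.
It fails at once if the tile was carried over the recess more than 5 mm above the plate instead of being slid into it (horizontal distance between tile and recess below 0.045 m and z of tile in the frame of reader above 0.035 m).
It fails at once if the tile was dropped onto the reader: loose more than 20 mm above the plate (horizontal distance between tile and reader below 0.12 m and height (world z) of tile above 0.05 m and contact force between the fingers and tile below 0.05 N).
It fails at once if a bystander (amber bottle, stamp or sample cup) was moved by more than 30 mm (distance of any of amber_bottle, stamp, sample_cup from where it was at the start of the episode above 0.03 m).
It also fails if it takes over 45 s, if anything falls off the work surface, if the arm or the gripper's body presses on something with over 40 N, if the wrist force passes 120 N, or if a joint passes its speed limit or range.

## Robot

A 6-joint arm with a two-finger parallel gripper is mounted at the origin on a cart in front of the work surface, level with it; the furniture and walls round the work are solid. World frame = base frame: x ahead of the robot, y to its left, z up, the work surface at z = 0. Lengths are in mm, angles in rad, forces in N, time in s.
With the tool pointing down it reaches from about 425 to 950 mm from the base axis. Payload 3.5 kg.
Tool frame: the origin (TCP) lies at the very end of the fingers, on their centre line; the grasp point (between the pads) lies arm.tcp_to_grasp behind it (arm.tcp_to_grasp is the distance from the TCP to the grasp point, in mm); y points along the fingers, z is the direction in which the jaws open and shut, and the axes are right-handed (so a half turn about y gives the same grasp; the last joint's range is limited). The gripper opens to 85 mm and grips with 20 to 120 N. Pads are 22 mm wide; open, the fingers measure 114 mm over their backs; the gripper's body (76 mm by 85 mm) begins 54 mm behind the grasp point. The pads swing forward as they close: fully open they stand 13 mm farther back than shut.
Start: joints at [-1.324, 0.286, 1.577, -0, 1.279, -0.15], TCP at [260.888, -622.53, 231.325] pointing down, gripper open.
Joint ranges: [-2.77, 2.77], [-0.9, 2.22], [0.21, 2.48], [-1.53, 4.67], [0.24, 2.81], [-2.84, 2.84]. Speed limits (rad/s): [2.79, 2.79, 3.14, 3.14, 3.14, 3.14].

## Interface

Orientations are given as a rotation vector (axis times angle).
In Python, from rig import readout, optics, arm gives the robot as it stands.
- The arm moves only by the tool servo_tool, never from a script. Its arguments are lists of equal length, an entry for each row: "linear": the shift along the world's x, y, z in units of 25 mm (1.0 is 25 mm), a list of three; "spin": the turn about the world's z in units of 5 degrees (1.0 is 5 degrees). In form: {"linear": [[x, y, z], ...], "spin": [spin, ...]}. A call has 1 to 8 rows; each row shifts and turns the commanded pose from where the row before left it; what a row does not reach is not made up. A row lasts 1/8 s, in which the tool goes at most 62.5 mm and 10.7 degrees, less where a joint would pass 70% of its speed; a pose out of reach is approached as far as the arm can. A call is refused whole if a number of a shift passes 1 or a number of a turn 1, either way. A call with a gripper value outside its range is refused whole. "claw" is the opening, from 0 (shut) to 1 (fully open), set as the call begins (left out, the last holds). The fingers move at their own pace and stop on an object; "grip_force" is the grip in N (left out, the last holds). Time passes only in rows, so rows that do not move let the fingers close. It gives the time, the measured TCP pose, the force and the opening at its end, in the units of the state.
- readout.state(): the state, without advancing time (a new reading comes with each control period).
- optics.camera(name): name is "scene" or "top" or "wrist"; returns the picture (400x640x3 uint8, blue, green, red); there is no depth.
- optics.calibration(name): a dict with "intrinsics" (3x3 intrinsics, pixels), "dist" ([k1, k2, p1, p2, k3] as OpenCV has them; the pictures are not rectified), "position" and "rotation" of the camera in the world. Camera axes: x right, y down, z forward; pixel columns grow to the right and rows downward; lengths in mm; the calibration is good to about 2 mm. A picture is of the moment at which its call begins: read the wrist's pose just before it. calibration takes no time and is no camera call; for the wrist camera it gives the pose at the moment of the call.
- arm.job_done(): hands the job in, once; it reports no verdict.
The state is a dict: "time": time; "qpos": joint angles; "dq": joint speeds; "tau": joint torques, N m; "position": TCP position; "tool_rot": TCP orientation; "force": force on the tool from outside, world axes, zero at the start; "torque": the same for the moment, N m; "gripper_width": opening from 0.0 (shut) to 1.0 (fully open).
Only numpy, scipy, OpenCV 4.12 (cv2) and the standard library are available. Lean on these libraries where they do the work, as an engineer would, in place of code of your own. Each camera call takes 0.05 s, during which the arm holds its last target. There are 200 camera calls.

## Working session

There is one attempt and no reset: what is moved stays moved. The work goes in short steps, Python scripts to look and compute and a tool call to move; the robot and the scene stay as the last step left them, time stands still between calls to the robot, and variables do not carry over. Pictures are saved under pics/ and viewed, about 8 in all and at most 12, crops included, and the job is handed in when it is done.

Besides the shell and the picture viewer there is one more tool, called after "Request:" as a command line: name --pt "numbers of a row" for each row, then --argument value for the rest. servo_tool: Moves the arm, as the interface text tells. Its arguments: {"type":"object","properties":{"linear":{"type":"array"},"spin":{"type":"array"},"claw":{"type":"number"},"grip_force":{"type":"number"}},"required":["linear","spin"]}

```bash
mkdir -p pics; ls; python3 - <<'E'
from rig import readout, optics, arm
import cv2
print(readout.state(), arm.tcp_to_grasp)
for n in ("top","scene"):
    cv2.imwrite(f"pics/{n}0.png", optics.camera(n)); c=optics.calibration(n); print(n,c)
E
```

```text
pics
{'time': 0.0, 'qpos': array([-1.32399925e+00,  2.87212522e-01,  1.57819227e+00, -6.71090697e-06,
        1.27860231e+00, -1.50006059e-01]), 'dq': array([ 1.57603117e-03, -6.21439575e-04,  1.50649775e-04, -6.99296777e-06,
       -1.58681827e-03,  1.17137257e-03]), 'tau': array([-3.66868016e-04, -4.05980337e+01, -2.92626697e+01, -2.04545831e-04,
        5.88722483e-03,  8.82377776e-06]), 'position': array([ 260.72627439, -621.89212552,  229.90767697]), 'tool_rot': array([-0.4029441 ,  2.00606144, -2.00113348]), 'force': array([-0.18134003,  0.39869169, -1.12470977]), 'torque': array([ 0.02338334,  0.01448818, -0.04889834]), 'gripper_width': 1.002494935385325} 18.700000000000003
top {'intrinsics': array([[479.75521957,   0.        , 320.9974445 ],
       [  0.        , 479.75521957, 195.37924864],
       [  0.        ,   0.        ,   1.        ]]), 'dist': array([0.04560031, 0.        , 0.        , 0.        , 0.        ]), 'position': array([ 381.63087509,   40.56624977, 1232.28514099]), 'rotation': array([-2.16574923,  2.13387281, -0.16044741])}
scene {'intrinsics': array([[422.14899665,   0.        , 317.48517268],
       [  0.        , 422.14899665, 200.47871001],
       [  0.        ,   0.        ,   1.        ]]), 'dist': array([0.00136162, 0.        , 0.        , 0.        , 0.        ]), 'position': array([ 67.76369607, 870.1405312 , 934.36732115]), 'rotation': array([-0.73831932,  2.59825814, -1.13726153])}
```

View pics/top0.png

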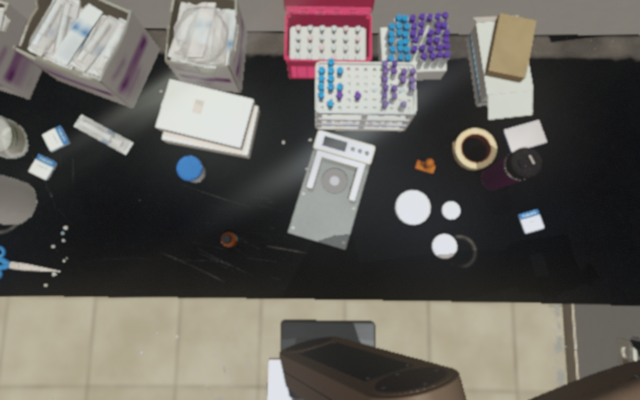

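View pics/scene0.png

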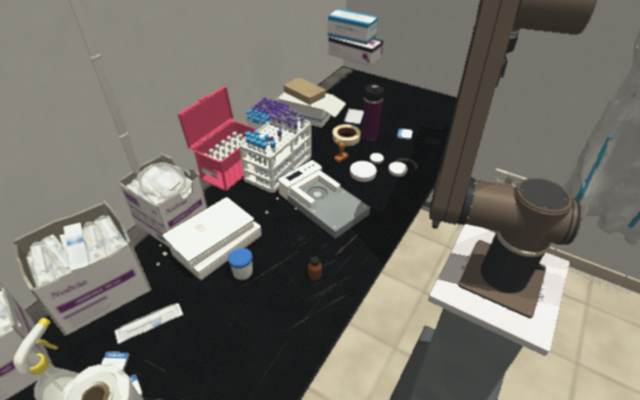

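The top view shows white discs at (413,208) large, (451,210) small and (444,246) middle, which is the tile. The reader's recess is at about (334,181), with its open front edge from (289,233) to (345,247). The stamp is at (426,165), the bottle at (229,240) and the cup at (190,168).

```bash
cat > h.py <<'E'
import cv2, numpy as np
from rig import readout, optics, arm
def ray(c,px,z):
    px=np.array(px,float).reshape(-1,1,2)
    n=cv2.undistortPoints(px,c["intrinsics"],np.array(c["dist"]))[:,0]
    R=cv2.Rodrigues(np.array(c["rotation"]))[0]; p=np.array(c["position"])
    d=np.c_[n,np.ones(len(n))]@R.T
    return p+d*((z-p[2])/d[:,2])[:,None]
def proj(c,P):
    R=cv2.Rodrigues(np.array(c["rotation"]))[0]; t=-R.T@np.array(c["position"])
    return cv2.projectPoints(np.array(P,float).reshape(-1,3),cv2.Rodrigues(R.T)[0],t,c["intrinsics"],np.array(c["dist"]))[0][:,0]
E
python3 - <<'E'
from h import *
np.set_printoptions(precision=1,suppress=True)
im=cv2.imread("pics/top0.png"); c=optics.calibration("top")
hsv=cv2.cvtColor(im,cv2.COLOR_BGR2HSV)
m=((hsv[...,2]>150)&(hsv[...,1]<40)).astype(np.uint8)
k=cv2.findContours(m[180:270,385:470],cv2.RETR_EXTERNAL,cv2.CHAIN_APPROX_NONE,offset=(385,180))[0]
for q in k:
    if len(q)>20:
        (x,y),r=cv2.minEnclosingCircle(q); P=ray(c,[[x,y],[x+r,y]],14); print("disc",x,y,r,P[0],np.linalg.norm(P[1]-P[0])*2)
# reader plate outline
g=((hsv[...,2]>75)).astype(np.uint8); g=g[125:255,280:380]
g=cv2.morphologyEx(g,cv2.MORPH_OPEN,np.ones((3,3)))
q=max(cv2.findContours(g,cv2.RETR_EXTERNAL,cv2.CHAIN_APPROX_NONE,offset=(280,125))[0],key=len)
b=cv2.boxPoints(cv2.minAreaRect(q)); print(b,ray(c,b,30))
cv2.imwrite("pics/rd.png",cv2.resize(im[120:260,270:480],None,fx=3.8,fy=3.8,interpolation=cv2.INTER_CUBIC))
E
```

```text
disc 444.0555419921875 245.8333282470703 12.650444984436035 [ 433.4 -277.7   14. ] 63.53489357682014
disc 450.78125 209.65625 9.51211929321289 [ 525.5 -296.9   14. ] 48.277012686400056
disc 412.72998046875 206.92636108398438 17.762542724609375 [ 531.  -200.2   14. ] 90.55411133924834
[[267.8 227.2]
 [304.9 102.9]
 [382.7 126.1]
 [345.6 250.4]] [[ 472.4  166.7   30. ]
 [ 797.2   79.9   30. ]
 [ 738.2 -122.2   30. ]
 [ 417.4  -28.5   30. ]]
```

View pics/rd.png

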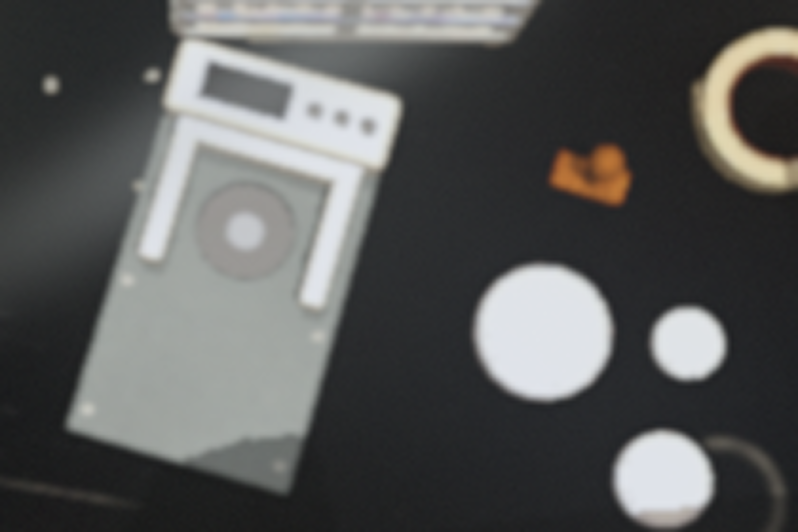

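```bash
python3 - <<'E'
from h import *
np.set_printoptions(precision=2,suppress=True)
c=optics.calibration("top")
f=lambda x,y:[270+x/3.8,120+y/3.8]
P=ray(c,[f(66,430),f(290,493),f(372,195),f(143,165)],30); rec=ray(c,[f(245,231)],29)[0]
print(P,rec)
fm=(P[0]+P[1])/2
for a,b in((fm,rec),(P[1],P[2]),(P[0],P[3])): d=b-a; print(np.degrees(np.arctan2(d[1],d[0])),np.linalg.norm(d))
d=P[0]-P[1];print("front",np.degrees(np.arctan2(d[1],d[0]))-90,np.linalg.norm(d))
R=cv2.Rodrigues(readout.state()["tool_rot"])[0]; print(R)
cw=optics.calibration("wrist"); print(cw, cv2.Rodrigues(cw["rotation"])[0])
E
```

```text
[[458.19 117.45  30.  ]
 [419.14 -30.29  30.  ]
 [618.77 -84.    30.  ]
 [636.91  70.05  30.  ]] [593.12   0.95  29.  ]
-15.429785005613631 160.23435311902028
-15.059660389520873 206.7333025817554
-14.853914055522276 184.89837396860202
front -14.805184867225606 152.81590884780755
[[-0.92 -0.    0.39]
 [-0.39  0.   -0.92]
 [-0.   -1.   -0.  ]]
{'intrinsics': array([[325.71,   0.  , 318.77],
       [  0.  , 325.71, 200.76],
       [  0.  ,   0.  ,   1.  ]]), 'dist': array([-0.02,  0.  ,  0.  ,  0.  ,  0.  ]), 'position': array([ 320.39, -597.54,  372.08]), 'rotation': array([ 2.43, -1.62, -0.21])} [[ 0.39 -0.89 -0.24]
 [-0.92 -0.37 -0.1 ]
 [-0.    0.26 -0.97]]
```

Request:
servo_tool --pt "0.5 1 0" --pt "0.5 1 0" --pt "0.5 1 0" --pt "0.5 1 0" --pt "0.5 1 0" --pt "0.5 1 0" --pt "0.5 1 0" --pt "0.5 1 0" --spin '[0,0,0,0,0,0,0,0]' --claw 1 --grip_force 40

```text
time: 1.1
position: [361.3, -421.1, 231.0]
tool_rot: [-0.403, 2.004, -2.003]
force: [-0.1, -0.1, -0.5]
gripper_width: 0.998
```

Request:
servo_tool --pt "0.5 1 0" --pt "0.5 1 0" --pt "0.5 1 0" --pt "0.5 1 0" --pt "0.5 1 0" --pt "0.4 0.8 0" --pt "0 0 0" --pt "0 0 0" --spin '[0,0,0,0,0,0,0,0]'

```text
time: 2.1
position: [433.2, -277.6, 231.3]
tool_rot: [-0.403, 2.003, -2.004]
force: [0.3, -0.0, -0.2]
gripper_width: 0.999
```

```bash
cat > disc.py <<'E'
from h import *
import sys
np.set_printoptions(precision=1,suppress=True)
name,z=sys.argv[1],float(sys.argv[2])
s=readout.state(); c=optics.calibration("wrist"); im=optics.camera("wrist"); cv2.imwrite(f"pics/{name}.png",im)
print("t",s["time"],"tcp",s["position"],"F",s["force"],"w",s["gripper_width"])
R=cv2.Rodrigues(s["tool_rot"])[0]; print("jaw deg",np.degrees(np.arctan2(R[1,2],R[0,2])))
hsv=cv2.cvtColor(im,cv2.COLOR_BGR2HSV)
m=((hsv[...,2]>130)&(hsv[...,1]<45)).astype(np.uint8)
for q in cv2.findContours(m,cv2.RETR_EXTERNAL,cv2.CHAIN_APPROX_NONE)[0]:
    if len(q)>60:
        P=ray(c,q[:,0],z)[:,:2].astype(np.float32); (x,y),r=cv2.minEnclosingCircle(P); mo=cv2.fitEllipse(P)
        print("blob px",q[:,0].mean(0),"circ",x,y,2*r,"ell",np.array(mo[0]),np.array(mo[1]))
E
python3 disc.py w1 14
```

```text
t 2.1 tcp [ 433.2 -277.6  231.3] F [ 0.3 -0.  -0.2] w 0.9990737935232484
jaw deg -67.25448725759394
blob px [513.  388.9] circ 263.4787902832031 -643.6721801757812 67.85599517822266 ell [ 259.  -638.7] [38.3 60.4]
blob px [123.9 389. ] circ 55.63331604003906 -140.49012756347656 74.29182434082031 ell [  56.4 -147.4] [44.1 67.6]
blob px [390.1 332.3] circ 276.68426513671875 -444.25262451171875 72.33357238769531 ell [ 274.7 -449.1] [47.1 67. ]
blob px [ 52.7 295.5] circ 158.6334991455078 -37.15580368041992 164.2063446044922 ell [153.5 -18.1] [ 74.2 168.2]
blob px [272.2 306.9] circ 262.34423828125 -305.68524169921875 213.4150848388672 ell [ 248.8 -291. ] [117.8 217.5]
blob px [ 11.9 219.8] circ 243.05148315429688 37.616981506347656 71.84495544433594 ell [244.3  35.2] [32.  67.1]
blob px [ 54.3 209.3] circ 261.58197021484375 -13.267236709594727 95.0281982421875 ell [271.2  -7.2] [46.7 81. ]
blob px [512.8 198.1] circ 495.6024169921875 -496.00640869140625 65.5903549194336 ell [ 492.7 -496.4] [41.4 63.2]
blob px [ 13.9 180.2] circ 295.0509033203125 39.700984954833984 37.00688171386719 ell [293.   42.1] [21.1 37.1]
blob px [318.8 174. ] circ 432.2052001953125 -278.5082092285156 63.531333923339844 ell [ 432.2 -278.4] [62.  62.4]
blob px [368.5 103. ] circ 522.926025390625 -297.3708801269531 46.44807434082031 ell [ 523.  -297.4] [45.2 45.3]
blob px [283.6  57.1] circ 529.4826049804688 -198.564208984375 89.71334075927734 ell [ 529.5 -198.6] [88.3 88.4]
blob px [601.4  53. ] circ 674.6397705078125 -511.658935546875 100.82726287841797 ell [ 707.3 -531.3] [119.8 133.5]
blob px [468.    9.3] circ 641.370361328125 -349.8677978515625 32.7387809753418 ell [ 643.7 -351.5] [13.2 30.6]
blob px [69.9 25.4] circ 484.43359375 15.497173309326172 152.23159790039062 ell [472.6  20.5] [ 57.8 154.9]
```

View pics/w1.png

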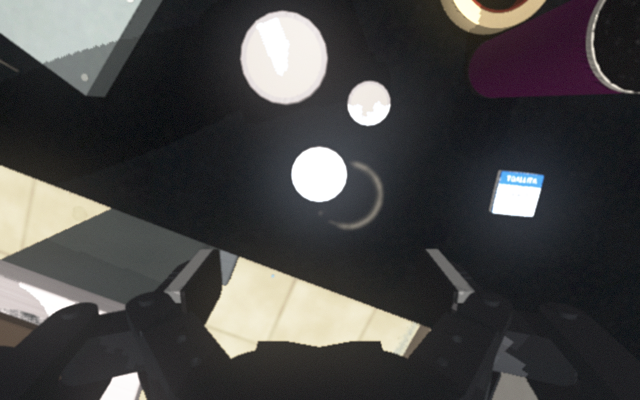

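The view shows the tile at (319,174), measured 62 mm across. The ring beside it at (365,195) is only a flat stain.

Request:
servo_tool --pt "0 0 -1" --pt "0 0 -1" --pt "0 0 -1" --pt "0 0 -1" --pt "0 0 -1" --pt "0 0 -1" --pt "-0.04 -0.04 -1" --pt "0 0 -1" --spin '[0,0,0,0,0,0,0,0]'

```text
time: 3.15
position: [432.1, -279.5, 30.5]
tool_rot: [-0.401, 2.004, -2.005]
force: [0.3, -0.8, -0.3]
gripper_width: 1.001
```

Request:
servo_tool --pt "0 0 -0.5" --pt "0 0 -0.4" --pt "0 0 -0.2" --pt "0 0 0" --spin '[0,0,0,0]'

```text
time: 3.65
position: [432.5, -278.7, 4.0]
tool_rot: [-0.403, 2.003, -2.004]
force: [0.2, -0.6, -0.5]
gripper_width: 1.004
```

Request:
servo_tool --pt "0 0 0" --pt "0 0 0" --pt "0 0 0" --pt "0 0 0" --pt "0 0 0" --spin '[0,0,0,0,0]' --claw 0.2 --grip_force 40

```text
time: 4.28
position: [433.0, -279.1, 5.1]
tool_rot: [-0.402, 2.002, -2.004]
force: [-1.0, 0.1, 6.1]
gripper_width: 0.699
```

Request:
servo_tool --pt "0 0 0.3" --pt "0 0 0.8" --pt "0 0 1" --pt "0 0 1" --pt "0 0 0" --pt "0 0 0" --spin '[0,0,0,0,0,0]'

```text
time: 5.03
position: [431.8, -278.0, 80.3]
tool_rot: [-0.404, 2.005, -2.003]
force: [-0.0, 0.1, -1.0]
gripper_width: 0.693
```

```bash
python3 disc.py w2 90 | grep -v "circ [0-9 .-]* [1-4][0-9]\." | head -8; python3 - <<'E'
from h import *
print(optics.calibration("wrist"))
E
```

```text
t 5.025 tcp [ 431.8 -278.    80.3] F [-0.   0.1 -1. ] w 0.6928350213239349
jaw deg -67.26524795712524
blob px [318.3 252.5] circ 433.0972900390625 -277.5115051269531 63.13431930541992 ell [ 432.6 -277.9] [59.4 61.8]
blob px [257.3  35.1] circ 515.6610717773438 -218.27357482910156 56.960296630859375 ell [ 506.9 -222. ] [34.4 60.6]
{'intrinsics': array([[325.711163  ,   0.        , 318.76818937],
       [  0.        , 325.711163  , 200.75925709],
       [  0.        ,   0.        ,   1.        ]]), 'dist': array([-0.01707831,  0.        ,  0.        ,  0.        ,  0.        ]), 'position': array([ 491.38741193, -253.27365764,  221.84113884]), 'rotation': array([ 2.42881672, -1.61503651, -0.21542902])}
```

View pics/w2.png

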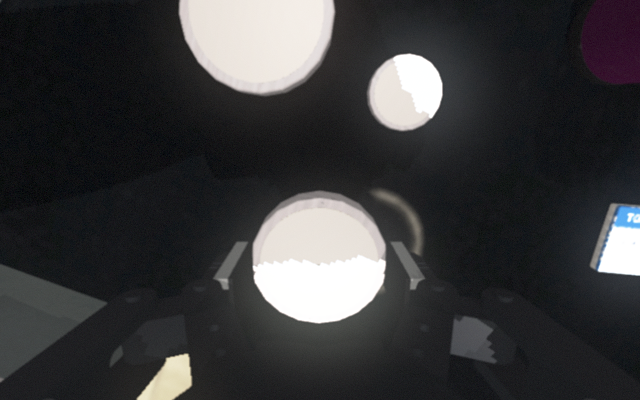

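The tile at (319,257) is held level between the pads. Next I carry it to the lay spot and turn the jaws across the reader.

Request:
servo_tool --pt "0.1 0.5 0.3" --pt "0.2 0.95 0.2" --pt "0.2 0.95 0" --pt "0.2 0.95 0" --pt "0.2 0.95 0" --pt "0.2 0.95 0" --pt "0.2 0.95 0" --pt "0.2 0.95 0" --spin '[-0.3,-0.6,-0.6,-0.6,-0.6,-0.6,-0.6,-0.6]'

```text
time: 6.08
position: [469.0, -98.6, 92.2]
tool_rot: [0.005, -2.223, 2.22]
force: [0.4, 0.7, -1.3]
gripper_width: 0.695
```

Request:
servo_tool --pt "0.2 0.95 0" --pt "0.2 0.95 0" --pt "0.2 0.95 0" --pt "0.2 0.95 0" --pt "0.2 0.95 0" --pt "0.1 0.3 0" --pt "0 0 0" --pt "0 0 0" --spin '[-0.6,-0.6,-0.6,-0.6,-0.6,-0.1,0,0]'

```text
time: 7.08
position: [497.1, 25.8, 93.4]
tool_rot: [-0.278, -2.078, 2.079]
force: [-0.5, -0.5, -1.1]
gripper_width: 0.694
```

```bash
python3 disc.py w3 30 | head -2; python3 - <<'E'
from h import *
c=optics.calibration("wrist"); 
h=np.radians(-15);u=np.array([np.cos(h),np.sin(h),0]);v=np.array([-u[1],u[0],0]);r=np.array([593.1,1,30])
im=cv2.imread("pics/w3.png")
def circ(z,rad):
    a=np.linspace(0,2*np.pi,60); return [r+[0,0,z-30]+rad*(np.cos(t)*u+np.sin(t)*v) for t in a]
for P in (circ(30,33),[r+a*u+b*v for a,b in((-160,-75),(-160,75))],[r+a*u+b*v+[0,0,25] for a,b in((-40,-47),(44,-47),(44,47),(-40,47))]):
    cv2.polylines(im,[proj(c,P).round().astype(int).reshape(-1,1,2)],False,(0,0,255),1)
cv2.imwrite("pics/w3o.png",im)
E
```

```text
t 7.075 tcp [497.1  25.8  93.4] F [-0.5 -0.5 -1.1] w 0.6942965215505759
jaw deg -105.2755600161663
```

View pics/w3o.png

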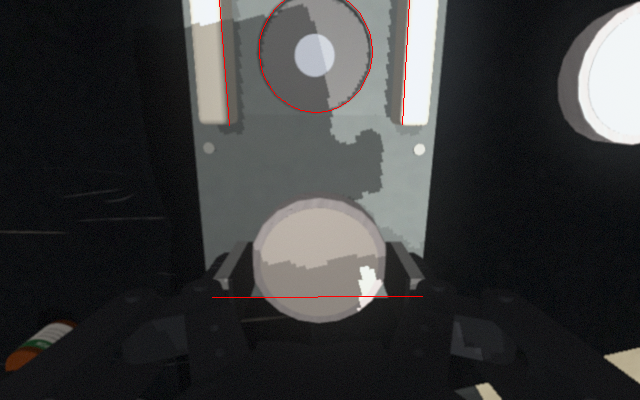

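The overlaid recess circle at (315,54) and the inner wall lines match the picture, so the estimated reader pose is good. Next I set the tile down.

Request:
servo_tool --pt "0 0 -0.5" --pt "0 0 -0.7" --pt "0 0 -0.6" --pt "0 0 -0.3" --pt "0 0 -0.15" --pt "0 0 0" --pt "0 0 0" --spin '[0,0,0,0,0,0,0]'

```text
time: 8.0
position: [497.9, 26.4, 38.1]
tool_rot: [-0.28, -2.08, 2.08]
force: [-0.2, 0.4, -0.3]
gripper_width: 0.689
```

Request:
servo_tool --pt "0 0 -0.05" --pt "0 0 -0.04" --pt "0 0 0" --pt "0 0 0" --spin '[0,0,0,0]'

```text
time: 8.5
position: [497.4, 26.5, 35.3]
tool_rot: [-0.279, -2.079, 2.079]
force: [-0.0, 0.0, -1.1]
gripper_width: 0.689
```

Request:
servo_tool --pt "0 0 -0.03" --pt "0 0 0" --pt "0 0 0" --spin '[0,0,0]'

```text
time: 8.88
position: [497.5, 26.5, 35.2]
tool_rot: [-0.278, -2.079, 2.079]
force: [-2.8, 0.4, 5.3]
gripper_width: 0.692
```

Contact now shows +5.3 N, so I release, wait, and rise clear.

Request:
servo_tool --pt "0 0 0" --pt "0 0 0" --pt "0 0 0" --pt "0 0 0" --pt "0 0 0" --pt "0 0 0" --spin '[0,0,0,0,0,0]' --claw 1

```text
time: 9.62
position: [497.4, 26.5, 34.6]
tool_rot: [-0.279, -2.079, 2.079]
force: [-0.6, 0.3, -0.4]
gripper_width: 1.001
```

Request:
servo_tool --pt "0 0 0.3" --pt "0 0 0.8" --pt "0 0 1" --pt "0 0 0" --pt "0 0 0" --spin '[0,0,0,0,0]'

```text
time: 10.25
position: [497.0, 26.5, 86.6]
tool_rot: [-0.278, -2.079, 2.079]
force: [-0.5, -0.4, -0.4]
gripper_width: 1.003
```

```bash
python3 disc.py w4 44 | head -12
```

```text
t 10.25 tcp [497.   26.5  86.6] F [-0.5 -0.4 -0.4] w 1.0026571624079863
jaw deg -105.26577739940959
blob px [620.3  77. ] circ 533.027587890625 -164.13772583007812 74.10973358154297 ell [ 533. -152.] [30.  78.6]
blob px [382.1 141. ] circ 522.57373046875 -14.003442764282227 185.30865478515625 ell [513.1  -7.7] [ 91.5 175.1]
blob px [327.8  42.5] circ 589.483642578125 2.0530993938446045 58.02615737915039 ell [590.5  -6.6] [38.  54.2]
blob px [249.6   7.5] circ 618.542236328125 27.228553771972656 24.411890029907227 ell [619.1  29.2] [ 9.1 24.3]
blob px [204.   57.2] circ 600.810546875 61.0205078125 62.89422607421875 ell [605.1  59. ] [18.4 84.5]
```

View pics/w4.png

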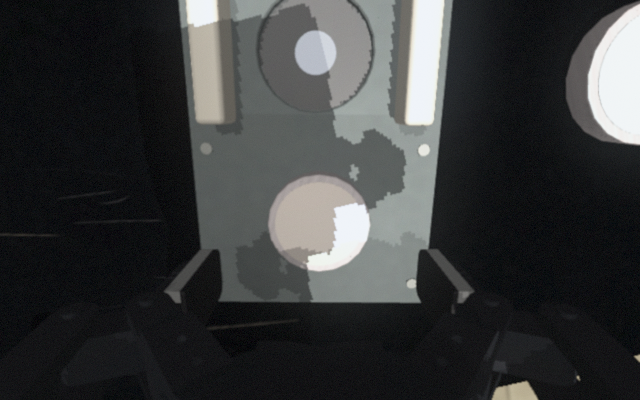

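The tile is flat on the plate at about (319,222), with its centre between the plate sides. The recess rim is centred at about (316,52).

```bash
python3 - <<'E'
from h import *
c=optics.calibration("wrist")
t=ray(c,[[319.3,222.5],[269,222.5],[370,222.5]],44); r=ray(c,[[316,52.5],[257.5,52.5],[374.5,52.5]],30)
print(t,r); d=(r-t)[0]; print(d,np.degrees(np.arctan2(d[1],d[0])),np.hypot(*d[:2]))
E
```

```text
[[498.42177666  25.08093769  44.        ]
 [506.30929385  53.99853935  44.        ]
 [490.4593889   -4.06830579  44.        ]] [[591.5521011    1.61102185  30.        ]
 [600.26275698  33.36850776  30.        ]
 [582.92495196 -30.16877993  30.        ]]
[ 93.13032444 -23.46991584 -14.        ] -14.144664829557849 96.04214845553783
```

Request:
servo_tool --pt "-0.6 0.17 0" --pt "-0.7 0.2 0" --pt "-0.6 0.17 0" --pt "0 0 -0.4" --pt "0 0 -0.6" --pt "0 0 -0.4" --pt "0 0 0" --pt "0 0 0" --spin '[0,0,0,0,0,0,0,0]' --claw 0.45 --grip_force 40

```text
time: 11.3
position: [450.2, 39.8, 52.0]
tool_rot: [-0.279, -2.079, 2.079]
force: [-0.7, -0.9, 0.1]
gripper_width: 0.45
```

Request:
servo_tool --pt "0 0 -0.1" --pt "0 0 -0.1" --pt "0 0 0" --spin '[0,0,0]'

```text
time: 11.68
position: [449.8, 40.0, 46.9]
tool_rot: [-0.278, -2.079, 2.079]
force: [0.3, -0.8, 0.0]
gripper_width: 0.449
```

```bash
python3 disc.py w5 44 | head -2
```

```text
t 11.675 tcp [449.8  40.   46.9] F [ 0.3 -0.8  0. ] w 0.44855500760222106
jaw deg -105.26124597406647
```

View pics/w5.png

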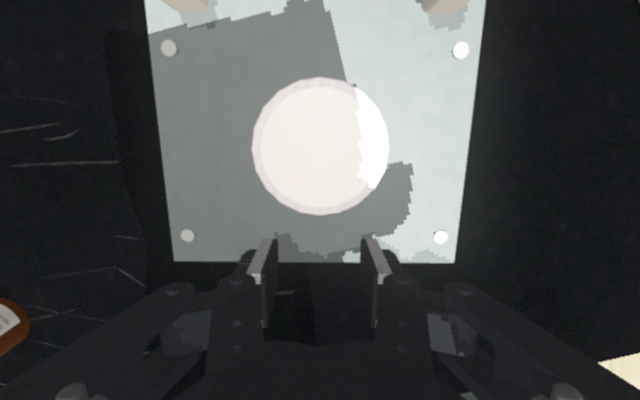

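The fingers at (265,280) and (375,280) straddle the tile's axis at (320,147), all still in front of it. I go down slowly to feel for the plate.

Request:
servo_tool --pt "0 0 -0.08" --pt "0 0 0" --spin '[0,0]'

```text
time: 11.98
position: [449.8, 40.0, 44.9]
tool_rot: [-0.278, -2.079, 2.079]
force: [0.5, -0.0, -0.8]
gripper_width: 0.451
```

Request:
servo_tool --pt "0 0 -0.08" --pt "0 0 0" --spin '[0,0]'

```text
time: 12.22
position: [449.7, 40.0, 42.9]
tool_rot: [-0.278, -2.079, 2.079]
force: [0.8, -0.3, -0.8]
gripper_width: 0.445
```

Request:
servo_tool --pt "0 0 -0.06" --pt "0 0 0" --spin '[0,0]'

```text
time: 12.48
position: [449.8, 40.0, 41.4]
tool_rot: [-0.278, -2.079, 2.079]
force: [-0.0, 0.2, -0.8]
gripper_width: 0.453
```

Request:
servo_tool --pt "0 0 -0.06" --pt "0 0 0" --spin '[0,0]'

```text
time: 12.72
position: [449.8, 40.0, 39.9]
tool_rot: [-0.278, -2.079, 2.079]
force: [-0.2, -0.2, -0.0]
gripper_width: 0.451
```

Request:
servo_tool --pt "0 0 -0.05" --pt "0 0 0" --spin '[0,0]'

```text
time: 12.98
position: [449.8, 40.0, 38.7]
tool_rot: [-0.278, -2.079, 2.079]
force: [-0.0, -0.7, -0.6]
gripper_width: 0.45
```

Request:
servo_tool --pt "0.3 -0.08 0.04" --pt "0.31 -0.084 0" --pt "0.31 -0.084 0" --pt "0.31 -0.084 0" --pt "0.31 -0.084 0" --pt "0.31 -0.084 0" --pt "0.31 -0.084 0" --pt "0 0 0" --spin '[0,0,0,0,0,0,0,0]'

```text
time: 13.98
position: [504.8, 25.1, 39.9]
tool_rot: [-0.28, -2.079, 2.08]
force: [-0.3, -0.5, 0.9]
gripper_width: 0.452
```

```bash
python3 disc.py w6 44 | head -2
```

```text
t 13.975 tcp [504.8  25.1  39.9] F [-0.3 -0.5  0.9] w 0.4520741267012313
jaw deg -105.27868723307996
```

View pics/w6.png

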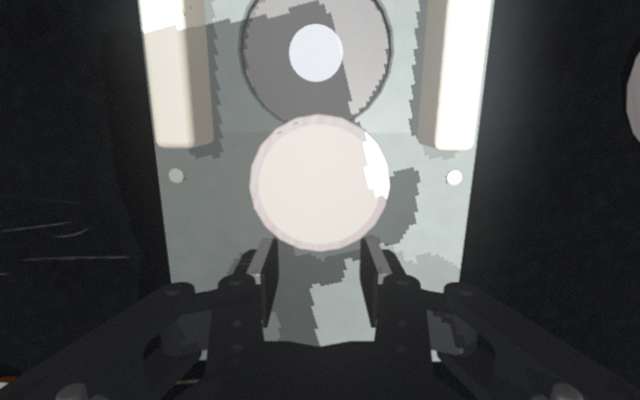

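The tile at (320,182) sits in the cradle, with the recess centred at (316,52).

```bash
python3 - <<'E'
from h import *
c=optics.calibration("wrist"); p=readout.state()["position"]
t=ray(c,[[320,182]],44)[0]; r=ray(c,[[316,52.5]],30)[0]; rl=ray(c,[[315.5,53]],24)[0]
h=np.radians(-15.27);u=np.array([np.cos(h),np.sin(h)]);v=np.array([-u[1],u[0]])
for a in(t-p,r-p,rl-p): print(a, a[:2]@u,a[:2]@v)
print(t,r,rl)
E
```

```text
[ 34.76694566 -10.69689473   4.17683987] 36.35673376791885 -1.162745680219933
[ 87.44422129 -23.28527369  -9.82316013] 90.48963771687414 0.5668097078336354
[ 88.29768116 -23.23703435 -15.82316013] 91.3002618760323 0.8381199764866066
[539.0908621  14.529138   44.       ] [591.76813772   1.94075905  30.        ] [592.6215976    1.98899839  24.        ]
```

Request:
servo_tool --pt "0.2 -0.05 0" --pt "0.24 -0.057 0" --pt "0.24 -0.057 0" --pt "0.24 -0.057 0" --pt "0.24 -0.057 0" --pt "0.24 -0.057 0" --pt "0.2 -0.05 0" --pt "0 0 0" --spin '[0,0,0,0,0,0,0,0]'

```text
time: 15.02
position: [544.5, 15.6, 40.0]
tool_rot: [-0.28, -2.079, 2.079]
force: [-0.6, -0.1, 0.0]
gripper_width: 0.445
```

Request:
servo_tool --pt "0.12 -0.03 0" --pt "0.12 -0.03 0" --pt "0 0 0" --spin '[0,0,0]'

```text
time: 15.4
position: [550.3, 14.1, 40.0]
tool_rot: [-0.279, -2.079, 2.079]
force: [-0.8, -0.1, 0.1]
gripper_width: 0.452
```

```bash
python3 disc.py w7 40 | head -2
```

```text
t 15.4 tcp [550.3  14.1  40. ] F [-0.8 -0.1  0.1] w 0.4520264267338554
jaw deg -105.26498666233027
```

View pics/w7.png

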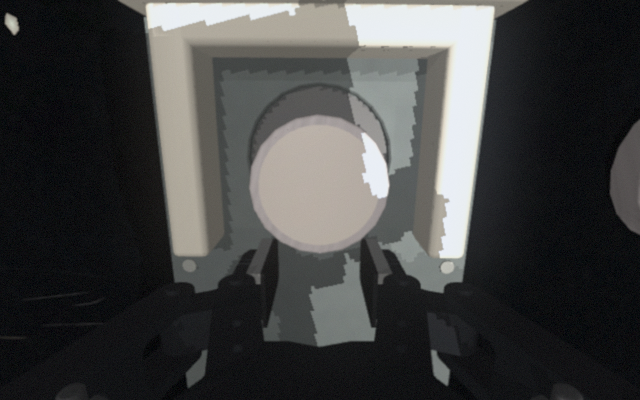

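The tile at (320,184) is still flat, with its far edge at row 115 and the recess edge at row 85. It is centred sideways and about 7 mm short, so I finish slowly.

Request:
servo_tool --pt "0.08 -0.018 0" --pt "0.08 -0.018 0" --pt "0.06 -0.014 0" --pt "0.04 -0.01 0" --pt "0 0 0" --spin '[0,0,0,0,0]'

```text
time: 16.08
position: [556.5, 12.7, 39.9]
tool_rot: [-0.279, -2.079, 2.079]
force: [-0.9, 0.5, -0.6]
gripper_width: 0.452
```

```bash
python3 disc.py w8 38 | head -2
```

```text
t 16.075 tcp [556.5  12.7  39.9] F [-0.9  0.5 -0.6] w 0.45234464742590735
jaw deg -105.26661543805287
```

View pics/w8.png

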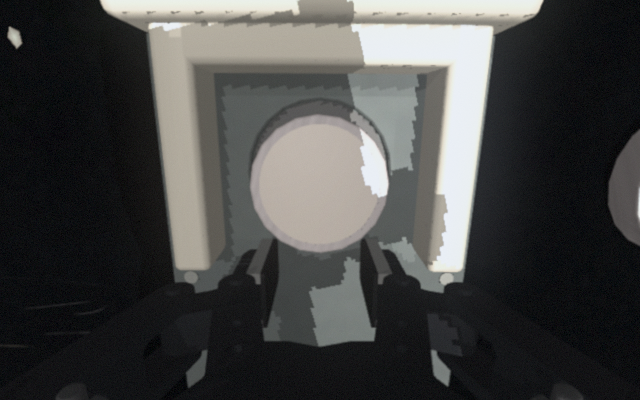

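The tile is still up on the rim, with its top edge at row 115 and the recess's far edge at row 100. I compute what is left, and use numbers rather than views from here.

```bash
cat > rem.py <<'E'
from h import *
import sys
name=sys.argv[1]
p=readout.state()["position"]; c=optics.calibration("wrist")
im=optics.camera("wrist"); cv2.imwrite(f"pics/{name}.png",im)
g=cv2.cvtColor(im,cv2.COLOR_BGR2GRAY).astype(int)
print("tcp",p,"col 290:",[int(x) for x in g[60:135:2,290]])
h=np.radians(-15.27);u=np.array([np.cos(h),np.sin(h)]);v=np.array([-u[1],u[0]])
# tile top: convex bright blob around (320,184)
hsv=cv2.cvtColor(im,cv2.COLOR_BGR2HSV)
m=np.zeros(g.shape,np.uint8); cv2.floodFill(b:=cv2.GaussianBlur(im,(3,3),0),f:=np.zeros((402,642),np.uint8),(300,190),(0,0,255),(6,6,6),(6,6,6),4|cv2.FLOODFILL_MASK_ONLY|(255<<8))
q=max(cv2.findContours(f[1:-1,1:-1],cv2.RETR_EXTERNAL,cv2.CHAIN_APPROX_NONE)[0],key=len)
print("flood bbox",cv2.boundingRect(q))
for z in (44,38):
    t=ray(c,[[319.5,184]],z)[0]-p; print("tile",z,t[:2]@u,t[:2]@v)
for row in (98,100,102):
    e=ray(c,[[320,row]],30)[0]; print("far edge",row,e, (e-p)[:2]@u,"centre",(e-p)[:2]@u-33)
e=ray(c,[[249,160],[389,160]],30)-p; print("side",e[:,:2]@v)
E
python3 rem.py w9
```

```text
tcp [556.45395146  12.71601052  39.8216704 ] col 290: [147, 137, 116, 98, 100, 99, 91, 72, 69, 70, 70, 68, 70, 68, 75, 85, 87, 88, 91, 92, 92, 93, 79, 67, 83, 87, 89, 88, 86, 87, 105, 149, 163, 162, 162, 166, 181, 182]
flood bbox (0, 0, 640, 400)
tile 44 35.48202904270498 -0.9355060973092553
tile 38 34.20727283416883 -0.9506744430612891
far edge 98 [625.27937722  -7.28004289  30.        ] 71.66189511977274 centre 38.66189511977274
far edge 100 [624.45417511  -7.05576588  30.        ] 70.80675901055861 centre 37.80675901055861
far edge 102 [623.62662196  -6.83085065  30.        ] 69.9491867842475 centre 36.9491867842475
side [ 31.99077097 -33.45090245]
```

Request:
servo_tool --pt "0.04 -0.01 0" --pt "0.03 -0.008 0" --pt "0 0 0" --pt "0 0 0" --spin '[0,0,0,0]'

```text
time: 16.68
position: [558.2, 12.3, 39.9]
tool_rot: [-0.279, -2.079, 2.079]
force: [-0.3, -0.4, -0.4]
gripper_width: 0.451
```

```bash
cat > drop.py <<'E'
from h import *
import sys
s=readout.state(); im=optics.camera("wrist"); cv2.imwrite(f"pics/{sys.argv[1]}.png",im)
for n in ("w8",sys.argv[1]):
    g=cv2.cvtColor(cv2.imread(f"pics/{n}.png"),cv2.COLOR_BGR2GRAY).astype(int)
    print(n,"far",g[96:132:2,300],"left",g[184,244:276:2],"near",g[236:260:2,320])
print(s["position"],s["force"],s["time"])
E
python3 drop.py w10
```

```text
w8 far [ 91  92  79  66  75  87  89  87  89  88  95 145 160 160 159 165 183 183] left [ 92  92  92 130 161 165 161 160 176 178 176 178 179 179 178 178] near [175 175 175 172 160 157 156 156 122  89  87  87]
w10 far [ 83  87  94  95  80  69  70  87  88  88  88 128 158 160 161 162 176 182] left [ 92  91  89 111 158 163 161 159 171 175 175 176 175 175 175 176] near [172 174 173 174 160 153 155 152 109  86  87  87]
[558.19649536  12.28059633  39.8524376 ] [-0.31476708 -0.39714037 -0.41135351] 16.675
```

Request:
servo_tool --pt "0.03 -0.008 0" --pt "0.02 -0.005 0" --pt "0 0 0" --pt "0 0 0" --spin '[0,0,0,0]'

```text
time: 17.23
position: [559.4, 12.0, 39.8]
tool_rot: [-0.279, -2.079, 2.079]
force: [-0.1, -0.1, 0.1]
gripper_width: 0.45
```

```bash
python3 drop.py w11
```

```text
w8 far [ 91  92  79  66  75  87  89  87  89  88  95 145 160 160 159 165 183 183] left [ 92  92  92 130 161 165 161 160 176 178 176 178 179 179 178 178] near [175 175 175 172 160 157 156 156 122  89  87  87]
w11 far [ 85  87  87  90  95  88  73  72  80  89  89 103 150 161 162 161 166 178] left [ 90  90  87 101 153 162 159 160 172 176 175 175 177 176 177 176] near [174 172 173 172 164 152 154 154 129  88  87  76]
[559.37777867  11.98347999  39.81150112] [-0.07509985 -0.07197616  0.14772263] 17.225
```

Request:
servo_tool --pt "0.03 -0.008 0" --pt "0.02 -0.005 0" --pt "0 0 0" --pt "0 0 0" --spin '[0,0,0,0]'

```text
time: 17.77
position: [560.8, 11.6, 39.9]
tool_rot: [-0.279, -2.079, 2.079]
force: [-0.6, 1.0, -1.2]
gripper_width: 0.452
```

```bash
python3 drop.py w12|tail -2
```

```text
w12 far [ 77  86  87  88  85  92  95  78  69  74  87  89  86 123 155 159 158 158] left [ 92  91  86  72 107 151 158 155 157 171 171 169 171 172 171 171] near [169 169 169 167 151 148 147 123  91  87  87  77]
[560.75980084  11.61397607  39.88991174] [-0.61226641  1.02803708 -1.16123131] 17.775
```

Request:
servo_tool --pt "-0.3 0.08 0" --pt "-0.6 0.16 0" --pt "-0.6 0.16 0.6" --pt "-0.3 0.1 1" --pt "0 0 0.6" --pt "0 0 0" --pt "0 0 0" --spin '[0,0,0,0,0,0,0]'

```text
time: 18.7
position: [515.3, 24.2, 94.2]
tool_rot: [-0.278, -2.079, 2.079]
force: [-1.0, -0.2, -0.2]
gripper_width: 0.451
```

```bash
python3 - <<'E'
from h import *
s=readout.state(); c=optics.calibration("wrist"); im=optics.camera("wrist"); 
h=np.radians(-15.27);u=np.array([np.cos(h),np.sin(h),0]);v=np.array([-u[1],u[0],0]);r=np.array([592.5,1.5,38])
a=np.linspace(0,2*np.pi,90)[:,None]
q=proj(c,r+31*(np.cos(a)*u+np.sin(a)*v))
lo,hi=q.min(0)-40,q.max(0)+40; print(s["position"],lo,hi)
x0,y0,x1,y1=int(lo[0]),max(0,int(lo[1])),int(hi[0]),int(hi[1])
cr=cv2.resize(im[y0:y1,x0:x1],None,fx=3,fy=3,interpolation=cv2.INTER_CUBIC); print(x0,y0,cr.shape)
cv2.imwrite("pics/fin.png",cr); cv2.imwrite("pics/finraw.png",im)
E
```

```text
[515.26355487  24.15300929  94.19064779] [226.47485911 -13.19497172] [414.03426376 180.13845324]
226 0 (540, 564, 3)
```

View pics/fin.png

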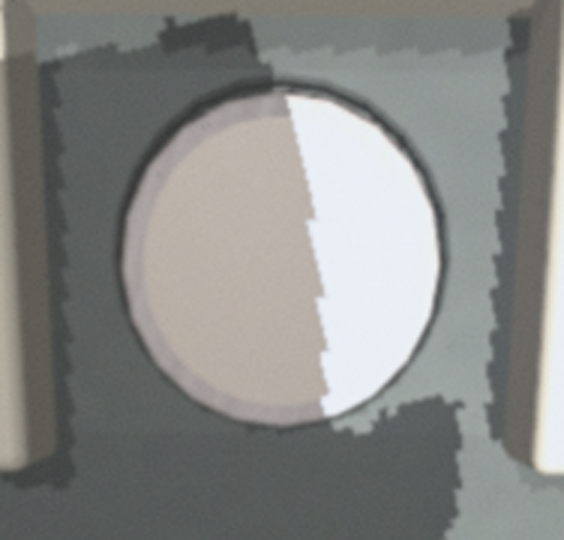

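The tile at crop (282,258) is ringed by a thin dark gap all round, which looks seated. Next I check its height from its apparent size.

```bash
python3 - <<'E'
from h import *
c=optics.calibration("wrist"); h=np.radians(-15.27);u=np.array([np.cos(h),np.sin(h)]);v=np.array([-u[1],u[0]])
f=lambda x,y:[226+x/3,y/3]
for z in (38,44):
    L,R,T,B=ray(c,[f(122,258),f(441,258),f(280,90),f(285,427)],z)[:,:2]
    print(z,"across",np.linalg.norm(L-R),"along",np.linalg.norm(T-B),"centre v",(L+R)@v/2,"u",(T+B)@u/2)
rL,rR,rT,rB=ray(c,[f(117,258),f(446,258),f(280,80),f(285,430)],30)[:,:2]
print("recess",np.linalg.norm(rL-rR),np.linalg.norm(rT-rB),(rL+rR)@v/2,(rT+rB)@u/2)
# bystander check in top view
a=cv2.imread("pics/top0.png");b=optics.camera("top"); cv2.imwrite("pics/topf.png",b)
for n,(x,y) in dict(bottle=(229,240),cup=(190,168),stamp=(426,165),big=(413,208),small=(451,210)).items():
    s=np.s_[y-18:y+18,x-18:x+18]; print(n,(cv2.absdiff(a[s],b[s]).max(2)>60).mean())
E
```

```text
38 across 61.217084886103414 along 61.54964522054392 centre v 157.69200385046878 u 569.4842498211702
44 across 59.35984032697821 along 59.682311225228425 centre v 157.71296734887798 u 569.0618039411823
recess 65.691830958403 66.41092102849576 157.66387989723182 570.6154389831684
bottle 0.0
cup 0.0
stamp 0.0
big 0.0
small 0.0
```

The apparent diameter fits a top height of 38 mm (fully home), the centre is within about 1 mm, and the bystanders are unmoved. I hand it in.

```bash
python3 -c "
from rig import arm,readout
s=readout.state(); print(s['time'],s['force']); print(arm.job_done())"
```

```text
18.8 [-0.51021259  0.54020561 -0.23523957]
the job is handed in; nothing more can be done
None
```

The calibration tile is lying in the reader's recess and the job is handed in at 18.8 s. No verdict was reported.

I gripped the tile across its rim and set it down flat on the front half of the loading plate until it made light contact at about 5 N. Then I let go and lifted clear. With the fingers part open as a cradle behind it, I slid the tile along the plate into the recess and backed away.

**Seating:** in the last close picture a thin dark gap runs all round the tile. Its diameter measures 61.4 mm if its top is 38 mm above the desk, which is fully home. At the unseated height it would measure only 59.5 mm, against the true 62 mm. Its centre is about 1 mm from the recess centre, and it measures equally wide both ways, so it lies level.

**Other things on the desk:** the top view shows no change at the bottle, cup, stamp or the two other discs.

**What differed from plan:** the tile stayed on the rim about 4 mm longer than I estimated. I finished with small pushes and a camera check after each. No check failed.

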